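# Level the riser shelf beside the cutting machine

## Task

Slide the spirit level into the slot on the riser shelf until it is fully home against the stop under the bridge, and let go of it. Then turn the shelf's levelling foot by its handwheel until the bubble comes to rest between the two lines, and finally press the level down onto the shelf with moderate fingertip force, about 10 newtons, the bubble staying between the lines. Finish while still pressing (do not let go at the end), and leave the other things on the table where they are.

Things in the scene. Friction and masses are not known exactly. Their poses are not given: they have to be found in the camera images.
- level: Spirit level: a plain aluminium bar, 160 mm long x 36 wide x 32 high (all sizes in mm), about 0.35 kg, lying on the table, with a green vial and a pale bubble in the middle of its top. Origin: centre of its underside; x along its length, y across, z up. Both ends are alike, so it may go in either way round. The top is flat and may be pressed anywhere.
- bubble (a joint): Where the bubble stands along the level's own x axis, in m: 0 is midway between the two black lines, range -0.022 to 0.022; between the lines means within 0.003 of 0. The bubble goes to the higher end, 0.005 m for each 0.01 rad of tilt, and takes about 0.5 s to settle.
- slot_home (a point): Point on the shelf board's top face (about 70 above the table) where the centre of the level's underside lies when fully home. Axes are the shelf's: y along the slot from open mouth to stop, x to the right looking along y, z up. The stop face is at y = +80 mm. The shelf starts 0.01 to 0.03 rad low at the mouth end.
- slot_mouth (a point): Middle of the slot's mouth on the board, at y = -105 mm from slot_home, same axes. From here to the stop run two rails 8 high and 8 thick, 39 apart inside, open above except under the bridge; over the 30 before the mouth they flare outwards as a lead-in.
- bridge (a point): Middle of the underside of the fixed bridge over the slot's stop end: 38 above the board, at y = +65 mm from slot_home, same axes. The bridge covers y = +50 to +80, is 55 wide and its top is 43 above the board. The level (32 high) can get under it only by sliding along the slot.
- foot_wheel (a point): Centre of the levelling foot's black ribbed handwheel, an upright-axis disc of 48 diameter (51 over its ribs) and 28 high; underside 14, top 42 above the board; at x = -95, y = -165 mm from slot_home, a corner of the shelf beside the slot's mouth. Steady friction of about 0.15 N m; it stays where it is left.
- foot (a joint): Angle of the levelling foot in rad, growing clockwise seen from above, range -4 to 4 (the level reading is not at 0). Clockwise raises the mouth end, 0.016 rad of tilt per rad, so the bubble of the level in the slot moves 8 mm per rad towards the mouth end. From the start 0.7 to 1.9 rad clockwise is needed.
- weight: Bystander, leave alone: a dark iron pattern weight bar 150 x 40 x 30 with a small knob on its top, no vial. Origin: centre of its underside.
- tape: Bystander, leave alone: roll of tape lying flat, 70 across, 25 high. Origin: centre of its underside.
- chalk_tin: Bystander, leave alone: flat tin 60 x 90 x 22. Origin: centre of its underside.
- jar: Bystander, leave alone: jar of 64 diameter, 85 tall. Origin: centre of its underside.
- screwdriver: Bystander, leave alone: screwdriver lying flat. Origin: centre of its underside.
- bobbin: Bystander, leave alone: steel bobbin, 40 across, 33 tall, standing on its flange. Origin: centre of its underside.
- deck: The tilting shelf: a white board 210 (x) by 310 (y), its middle at x = -30, y = -45 mm from slot_home, with rails, bridge, stop and handwheel. Origin: on its hinge line under the stop end, at x = -30, y = +95, z = -12 mm from slot_home; same axes.
Things that resemble listed ones, but are neither listed nor needed, are in the scene too. Several things have the shape of the level; the one meant has the colours described above.

How it is judged:
By the outcome, as a careful person would: the job done as asked, in the order asked, and still so for the second after the job is handed in, while the arm keeps its last pose, push and grip.
It also fails if it takes over 69 s, if anything falls off the work surface, if the arm or the gripper's body presses on something with over 40 N, if the wrist force passes 120 N, or if a joint passes its speed limit or range.

## Robot

A 6-joint arm with a two-finger parallel gripper is mounted at the origin on the work surface. World frame = base frame: x ahead of the robot, y to its left, z up, the work surface at z = 0. Lengths are in m, angles in rad, forces in N, time in s.
With the tool pointing down it reaches from about 0.3 to 1 m from the base axis. Payload 5.1 kg.
Tool frame: the origin (TCP) lies at the very end of the fingers, on their centre line; the grasp point (between the pads) lies env.grip_point_offset behind it (env.grip_point_offset is the distance from the TCP to the grasp point, in m); z points along the fingers, y is the line along which they close (so a half turn about z gives the same grasp; the last joint's range is limited). The gripper opens to 95 mm and grips with 3 to 60 N. Pads are 20 mm wide; open, the fingers measure 119 mm over their backs; the gripper's body (75 mm by 180 mm) begins 59 mm behind the grasp point.
Start: joints at [1.105, 0.124, 1.65, -0, 1.367, -0.083], TCP at [0.243, 0.603, 0.215] pointing down, gripper open.
Joint ranges: [-2.61, 2.61], [-1.02, 2.33], [0.03, 2.71], [-1.35, 4.49], [0.32, 2.68], [-2.91, 2.91]. Speed limits (rad/s): [2.57, 2.57, 3.14, 3.14, 3.14, 3.14].

## Interface

Orientations are given as a unit quaternion [w, x, y, z].
In Python, from station import telemetry, read_camera, calibration, env gives the robot as it stands.
- The arm moves only by the tool jog_arm, never from a script. Its arguments are lists of equal length, an entry for each row: "jaw": the finger opening in mm, from 0 to 95.1; "delta_pos": the shift along the tool's x, y, z in units of 0.03 m (1.0 is 0.03 m), a list of three; "spin": the turn about the tool's z in units of 8 degrees (1.0 is 8 degrees). A call has 1 to 12 rows; each row shifts and turns the commanded pose from where the row before left it, along the tool's axes as they then stand; what a row does not reach is not made up. A row lasts 1/10 s, in which the tool goes at most 50 mm and 8.59 degrees, less where a joint would pass 70% of its speed; a pose out of reach is approached as far as the arm can. A call with a number of a shift or a turn outside -1 to 1 is refused whole. A call with a gripper value outside its range is refused whole. The fingers move at their own pace and stop on an object; "force" is the grip in N (left out, the last holds). Time passes only in rows, so rows that do not move let the fingers close. It gives the time, the measured TCP pose, the force, the opening and the grip force at its end, in the units of the state.
- telemetry.sense(): the state, without advancing time (a new reading comes with each control period).
- read_camera(name): name is "scene" or "side" or "wrist"; returns the picture (384x512x3 uint8, blue, green, red); there is no depth.
- calibration(name): a dict with "vertical_fov" (degrees; the focal length in pixels is half the picture's height over the tangent of half this angle, whatever the lens; pixels are square), "cx", "cy" (the principal point, pixels), "origin" and "orientation" of the camera in the world. Camera axes: x right, y up, looking along -z (the intrinsics and any distortion apply to the point x, -y, -z); pixel columns grow to the right and rows downward; lengths in m; the calibration is good to about 2 mm. A picture is of the moment at which its call begins: read the wrist's pose just before it. calibration takes no time and is no camera call; for the wrist camera it gives the pose at the moment of the call.
- env.close_job(): hands the job in; it is judged then, once.
The state is a dict: "clock": time; "q": joint angles; "qd": joint speeds; "effort": joint torques, N m; "tool_pos": TCP position; "ee_rot": TCP orientation; "ft_force": force on the tool from outside, world axes, zero at the start; "wrist_torque": the same for the moment, N m; "grip_width": opening from 0.0 (shut) to 1.0 (fully open); "gripper_force": force on a finger pad.
Only numpy, scipy, OpenCV 4.12 (cv2) and the standard library are available. Lean on these libraries where they do the work, as an engineer would, in place of code of your own. Each camera call takes 0.05 s, during which the arm holds its last target. There are 200 camera calls.

## Working session

There is one attempt and no reset: what is moved stays moved. The work goes in short steps, Python scripts to look and compute and a tool call to move; the robot and the scene stay as the last step left them, time stands still between calls to the robot, and variables do not carry over. Pictures are saved under pics/ and viewed, at most 10 in all, crops included, and the job is handed in when it is done.

Besides the shell and the picture viewer there is one more tool, called by a JSON object that holds its "name" and its "arguments". jog_arm: Moves the arm, as the interface text tells. Shifts and turns lie within -1 to 1; 1 stands for 0.03 m of shift or 8 degrees of turn. Its arguments: {"type":"object","properties":{"jaw":{"type":"array"},"delta_pos":{"type":"array"},"spin":{"type":"array"},"force":{"type":"number"}},"required":["jaw","delta_pos","spin"]}

```bash
ls; mkdir -p pics; cat > h.py <<'E'
import numpy as np, cv2
from scipy.spatial.transform import Rotation as R
from station import telemetry, read_camera, calibration, env
def snap(n,f):
    c=calibration(n); im=read_camera(n); cv2.imwrite(f,im); return im,c
E
python3 - <<'E'
from h import *
import json
for n in("scene","side"):
    im,c=snap(n,f"pics/{n}0.png"); print(n,c)
    json.dump({k:(list(map(float,v)) if hasattr(v,'__len__') and not isinstance(v,str) else v) for k,v in c.items()},open(n+".json","w"))
print(telemetry.sense(),env.grip_point_offset)
a=cv2.imread("pics/scene0.png");cv2.imwrite("pics/s0b.png",cv2.resize(a,(800,600),interpolation=cv2.INTER_CUBIC))
E
```

```text
pics
scene {'vertical_fov': 44.80498361127313, 'cx': 255.48509959110393, 'cy': 197.30218170897575, 'origin': array([ 1.40045535, -0.15835375,  1.35617089]), 'orientation': array([0.71907789, 0.22870728, 0.19617359, 0.62620754])}
side {'vertical_fov': 50.96764987425894, 'cx': 254.26231825806013, 'cy': 192.2827690873704, 'origin': array([ 0.36568456, -0.66544462,  0.92179904]), 'orientation': array([ 0.93730169,  0.32883538, -0.03964832, -0.1084474 ])}
{'clock': 0.1, 'q': array([ 1.10542168e+00,  1.24425173e-01,  1.65152668e+00, -2.27807473e-05,
        1.36749803e+00, -8.25874564e-02]), 'qd': array([-0.00079808, -0.00134402, -0.00348997,  0.0010854 , -0.00027147,
       -0.00037914]), 'effort': array([ 2.41999433e-04, -4.18879902e+01, -3.61096716e+01,  7.77318282e-02,
        4.61762014e-02, -9.51206994e-05]), 'tool_pos': array([0.24254524, 0.60242961, 0.21352585]), 'ee_rot': array([-2.40515135e-04,  1.90224876e-01,  9.81740105e-01, -8.97000343e-04]), 'ft_force': array([ 0.92579135,  0.18025511, -0.16801066]), 'wrist_torque': array([ 0.00623093, -0.02749539, -0.00147079]), 'gripper_force': 0.0, 'grip_width': 1.00533224900932} 0.0188
```

View pics/s0b.png

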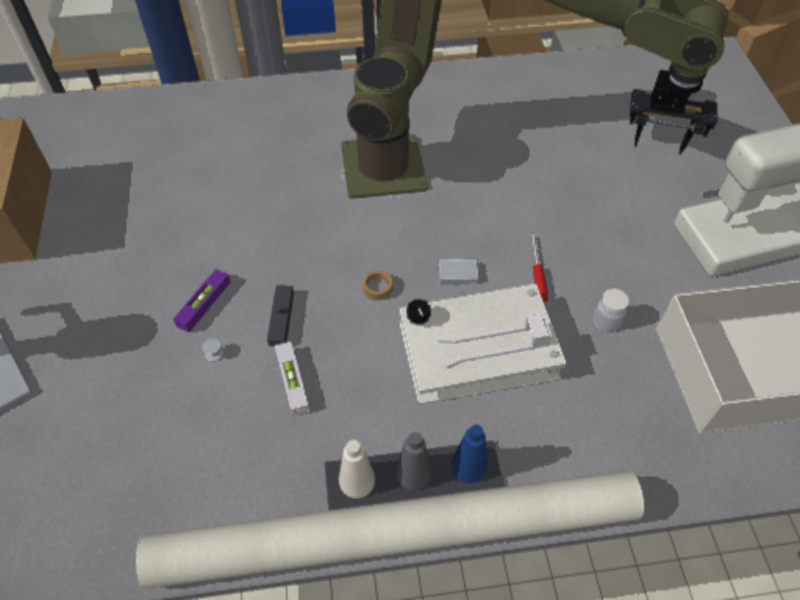

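View pics/side0.png

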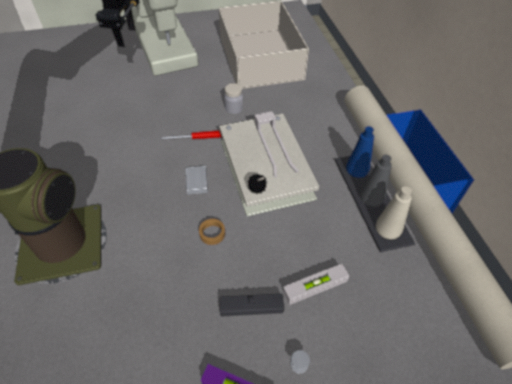

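Candidates in the scene view: purple bar with a vial at (202,300), dark knobbed bar at (281,315), and pale aluminium bar with a green vial at (291,377). I choose the last one and check it in a close crop.

```bash
python3 - <<'E'
import cv2,numpy as np
a=cv2.imread("pics/scene0.png")[175:265,165:365]
b=cv2.imread("pics/side0.png")[105:310,210:360]
cv2.imwrite("pics/c1.png",cv2.resize(a,None,fx=4,fy=4,interpolation=cv2.INTER_CUBIC))
cv2.imwrite("pics/c2.png",cv2.resize(b,None,fx=2.9,fy=2.9,interpolation=cv2.INTER_CUBIC))
E
```

```text
(no output)
```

View pics/c1.png

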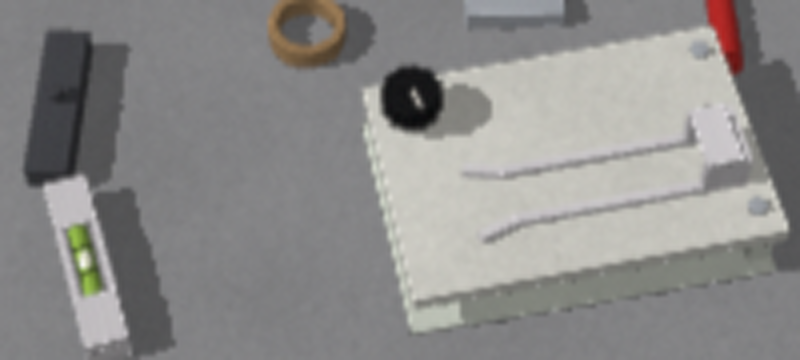

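View pics/c2.png

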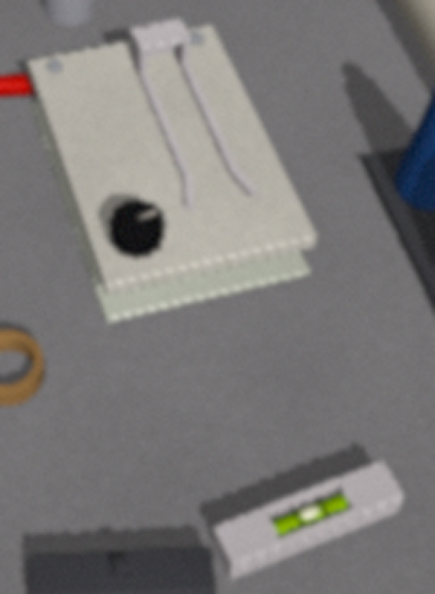

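The level is confirmed: pale bar, green vial at c1 (85,260). Now I'll fit the poses of the level and shelf.

```bash
cat >> h.py <<'E'
import json
def proj(c,P):
    q=c["orientation"]; r=R.from_quat([q[1],q[2],q[3],q[0]])
    p=r.inv().apply(np.atleast_2d(P)-c["origin"]); f=192/np.tan(np.radians(c["vertical_fov"])/2)
    return np.c_[c["cx"]-f*p[:,0]/p[:,2], c["cy"]+f*p[:,1]/p[:,2]]
def ray(c,uv,z):
    q=c["orientation"]; r=R.from_quat([q[1],q[2],q[3],q[0]]); f=192/np.tan(np.radians(c["vertical_fov"])/2)
    d=r.apply([(uv[0]-c["cx"])/f,-(uv[1]-c["cy"])/f,-1]); o=np.array(c["origin"]); return o+d*(z-o[2])/d[2]
E
python3 - <<'E'
from h import *
from scipy.optimize import least_squares
S=json.load(open("scene.json"));D=json.load(open("side.json"))
p1=lambda L:(np.array(L)+.5)/4-.5+[165,175]
p2=lambda L:(np.array(L)+.5)/2.9-.5+[210,105]
B=np.array([[-135,-200,0],[75,-200,0],[75,110,0],[-135,110,0],[-95,-165,42]])/1e3
BR=np.array([[-27.5,50,43],[-27.5,80,43],[27.5,80,43],[27.5,50,43]])/1e3
M1=p1([[365,90],[415,303],[787,235],[712,28],[412,93],[690,113],[730,105],[747,160],[705,168]])
M2=p2([[105,290],[316,240],[210,27],[28,60],[138,220]])
def W(v,P):
    return R.from_euler('zx',[v[2],v[3]]).apply(P-[0,.095,-.012])+R.from_euler('z',v[2]).apply([0,.095,-.012])+[v[0],v[1],.07]
A=np.r_[B,BR]
f=lambda v:np.r_[(proj(S,W(v,A))-M1),(proj(D,W(v,B))-M2)].ravel()
s=least_squares(f,[.5,0,0,.02],loss='soft_l1');print(s.x,np.round(f(s.x).reshape(-1,2),1).tolist())
np.save("deck.npy",s.x)
for n,P in dict(home=[0,0,0],mouth=[0,-.105,0],wheel=[-.095,-.165,.042],bridge=[0,.065,.043]).items(): print(n,W(s.x,np.array(P)[None]))
for uv in [[45,183],[87,176],[128,340],[88,350],[85,260]]: print("lev",ray(S,p1(uv),.032))
print("side",ray(D,p2([311,513]),.032),ray(D,p2([213,530]),.032),ray(D,p2([385,461]),.032))
E
```

```text
[0.62126638 0.18057404 0.05006881 0.04449049] [[-0.4, -0.1], [-0.4, 0.1], [1.3, -0.9], [0.7, -0.5], [0.0, -0.2], [-0.4, -0.4], [-1.4, -0.1], [-0.5, 0.1], [0.9, -0.2], [0.2, -0.6], [0.3, -0.1], [1.4, -1.0], [0.4, -0.1], [-0.3, 0.9]]
home [[0.62126638 0.18013422 0.06576822]]
mouth [[0.62652141 0.07536957 0.06110411]]
wheel [[0.53464333 0.00888623 0.10018588]]
bridge [[0.61801326 0.24307606 0.11161297]]
lev [ 0.53792807 -0.30136753  0.032     ]
lev [ 0.53575398 -0.26612543  0.032     ]
lev [ 0.69450087 -0.24229598  0.032     ]
lev [ 0.69901771 -0.27419447  0.032     ]
lev [ 0.61680599 -0.27214989  0.032     ]
side [ 0.61533513 -0.27446388  0.032     ] [ 0.5320572  -0.27055983  0.032     ] [ 0.69266515 -0.24287576  0.032     ]
```

{"name": "jog_arm", "arguments": {"jaw": [95, 95, 95, 95, 95, 95, 95, 95, 95, 95, 95, 95], "delta_pos": [[-0.93, -0.93, 0], [-0.93, -0.93, 0], [-0.93, -0.93, 0], [-0.93, -0.93, 0], [-0.93, -0.93, 0], [-0.93, -0.93, 0], [-0.93, -0.93, 0], [-0.93, -0.93, 0], [-0.93, -0.93, 0], [-0.93, -0.93, 0], [-0.93, -0.93, 0], [-0.93, -0.93, 0]], "spin": [0, 0, 0, 0, 0, 0, 0, 0, 0, 0, 0, 0]}}

```text
clock: 1.3
tool_pos: [0.4284, 0.1657, 0.2143]
ee_rot: [-0.0, 0.19, 0.982, -0.0]
ft_force: [1.2, 0.2, -0.5]
grip_width: 1.002
gripper_force: 0.0
```

{"name": "jog_arm", "arguments": {"jaw": [95, 95, 95, 95, 95, 95, 95, 95, 95, 95, 95, 95], "delta_pos": [[-0.93, -0.93, 0], [-0.93, -0.93, 0], [-0.93, -0.93, 0], [-0.93, -0.93, 0], [-0.93, -0.93, 0], [-0.93, -0.93, 0], [-0.93, -0.93, 0], [-0.93, -0.93, 0], [-0.93, -0.93, 0], [-0.93, -0.93, 0], [-0.93, -0.93, 0], [-0.93, -0.93, 0]], "spin": [0, 0, 0, 0, 0, 0, 0, 0, 0, 0, 0, 0]}}

```text
clock: 2.5
tool_pos: [0.614, -0.2698, 0.2139]
ee_rot: [-0.001, 0.19, 0.982, 0.0]
ft_force: [-0.4, 0.1, 1.5]
grip_width: 0.999
gripper_force: 0.0
```

{"name": "jog_arm", "arguments": {"jaw": [95, 95, 95, 95, 95, 95, 95, 95, 95, 95, 95, 95], "delta_pos": [[0, 0, 0], [0, 0, 0], [0, 0, 0], [0, 0, 0], [0, 0, 0], [0, 0, 0], [0, 0, 0], [0, 0, 0], [0, 0, 0], [0, 0, 0], [0, 0, 0], [0, 0, 0]], "spin": [1, 1, 1, 1, 1, 1, 1, 1, 1, 1, 1, 1]}}

```text
clock: 3.7
tool_pos: [0.6135, -0.2681, 0.2138]
ee_rot: [-0.001, 0.858, 0.513, -0.0]
ft_force: [-0.1, 0.7, 0.3]
grip_width: 1.0
gripper_force: 0.0
```

{"name": "jog_arm", "arguments": {"jaw": [80, 80, 80, 80, 80, 80, 80], "delta_pos": [[0, 0, 0], [0, 0, 0], [0, 0, 0], [0, 0, 0], [0, 0, 0], [0, 0, 0], [0, 0, 0]], "spin": [1, 1, 1, 1, 1, 1, 0.6]}}

```text
clock: 4.4
tool_pos: [0.6135, -0.2681, 0.2139]
ee_rot: [-0.0, 0.997, 0.079, -0.001]
ft_force: [0.3, 0.5, -0.7]
grip_width: 0.84
gripper_force: 0.0
```

```bash
python3 - <<'E'
from h import *
s=telemetry.sense(); print(s['tool_pos'],s['ee_rot'],s['q'],s['clock'])
im,c=snap("wrist","pics/w1.png"); print(c)
json.dump({k:(list(map(float,v)) if hasattr(v,'__len__') else v) for k,v in c.items()},open("w1.json","w"))
E
```

```text
[ 0.61350466 -0.26814825  0.21388696] [-3.28444383e-04  9.96908093e-01  7.85740215e-02 -5.19184846e-04] [-4.92191002e-01  1.67153203e-01  1.60344548e+00 -8.50908610e-06
  1.37222265e+00  9.21296783e-01] 4.4
{'vertical_fov': 58.146802145607126, 'cx': 251.9725900341202, 'cy': 189.14884042540913, 'origin': array([ 0.68794761, -0.25671284,  0.3832618 ]), 'orientation': array([ 0.75328106, -0.10296033,  0.08878815, -0.64349318])}
```

View pics/w1.png

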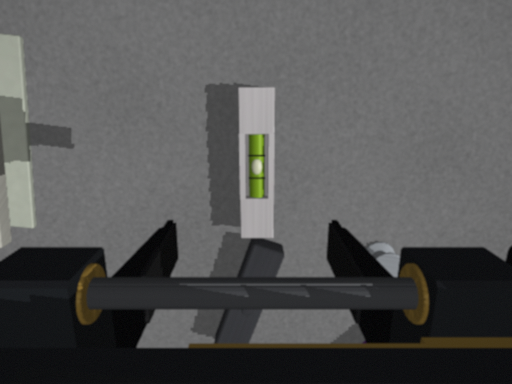

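```bash
python3 - <<'E'
from h import *
c=json.load(open("w1.json"))
P=[ray(c,uv,.032)[:2] for uv in [(238.5,87.5),(274.5,87.5),(273,237),(241,237),(256.5,166)]]
P=np.array(P);print(P, P[:4].mean(0)); d=(P[0]+P[1]-P[2]-P[3])/2; print(np.hypot(*d),np.degrees(np.arctan2(d[1],d[0])),np.hypot(*(P[0]-P[1])))
s=telemetry.sense();q=s['ee_rot'];r=R.from_quat([q[1],q[2],q[3],q[0]]).as_matrix();print(r)
for t in(P[:4].mean(0),P[4]): print("delta tool /0.03:",r.T@(np.r_[t,0.012]-s['tool_pos'])/.03)
print("x axis angle",np.degrees(np.arctan2(r[1,0],r[0,0])))
E
```

```text
[[ 0.69051486 -0.24254928]
 [ 0.69599689 -0.27724894]
 [ 0.54051519 -0.3029505 ]
 [ 0.53500884 -0.26822395]
 [ 0.61617528 -0.27235834]] [ 0.61550895 -0.27274317]
0.1576014620923515 9.380729327599282 0.035130036262519725
[[ 9.87850416e-01  1.55403453e-01 -1.14986402e-03]
 [ 1.55404182e-01 -9.87850804e-01  5.73319707e-04]
 [-1.04679824e-03 -7.45047788e-04 -9.99999175e-01]]
delta tool /0.03: [0.04946867 0.16649336 6.7278749 ]
delta tool /0.03: [0.07340356 0.15727317 6.72785671]
x axis angle 8.940243157629128
```

{"name": "jog_arm", "arguments": {"jaw": [70, 70, 70, 70, 70, 70, 70, 70], "delta_pos": [[0.06, 0.16, 0.9], [0, 0, 0.9], [0, 0, 0.9], [0, 0, 0.9], [0, 0, 0.9], [0, 0, 0.9], [0, 0, 0.8], [0, 0, 0.5]], "spin": [-0.05, 0, 0, 0, 0, 0, 0, 0]}}

```text
clock: 5.25
tool_pos: [0.6148, -0.2719, 0.0107]
ee_rot: [-0.001, 0.996, 0.085, -0.002]
ft_force: [0.6, -0.1, 0.2]
grip_width: 0.737
gripper_force: 0.0
```

{"name": "jog_arm", "arguments": {"jaw": [30, 30, 30, 30, 30, 30, 30, 30], "delta_pos": [[0, 0, 0], [0, 0, 0], [0, 0, 0], [0, 0, 0], [0, 0, 0], [0, 0, 0], [0, 0, 0], [0, 0, 0]], "spin": [0, 0, 0, 0, 0, 0, 0, 0], "force": 25}}

```text
clock: 6.05
tool_pos: [0.6172, -0.2728, 0.0152]
ee_rot: [0.0, 0.996, 0.084, 0.001]
ft_force: [-2.1, 1.8, 5.9]
grip_width: 0.378
gripper_force: 25.0
```

{"name": "jog_arm", "arguments": {"jaw": [30, 30, 30, 30, 30, 30, 30, 30, 30, 30, 30, 30], "delta_pos": [[0, 0, -0.5], [0, 0, -0.9], [0, 0, -0.9], [0, 0, -0.9], [0, 0, -0.9], [0.2, -0.97, -0.9], [0.25, -0.97, 0], [0.25, -0.97, 0], [0.25, -0.97, 0], [0.25, -0.97, 0], [0.25, -0.97, 0], [0.25, -0.96, 0]], "spin": [0, 0, 0, 0, 0, 0, 0, 0, 0, 0, 0, 0]}}

```text
clock: 7.25
tool_pos: [0.6316, -0.0625, 0.163]
ee_rot: [0.0, 0.996, 0.084, -0.001]
ft_force: [0.8, -0.3, -2.7]
grip_width: 0.374
gripper_force: 25.0
```

{"name": "jog_arm", "arguments": {"jaw": [30, 30, 30, 30, 30, 30, 30, 30, 30, 30, 30, 30], "delta_pos": [[0, 0, 0], [0, 0, 0], [0, 0, 0], [0, 0, 0], [0, 0, 0], [0, 0, 0], [0, 0, 0], [0, 0, 0], [0, 0, 0], [0, 0, 0], [0, 0, 0], [0, 0, 0]], "spin": [-0.95, -0.95, -0.95, -0.95, -0.95, -0.95, -0.95, -0.95, -0.95, -0.95, -0.93, 0]}}

```text
clock: 8.45
tool_pos: [0.6317, -0.0637, 0.163]
ee_rot: [-0.001, 0.688, 0.726, -0.001]
ft_force: [-0.1, -0.1, -4.3]
grip_width: 0.376
gripper_force: 25.0
```

```bash
python3 - <<'E'
from h import *
s=telemetry.sense(); print(s['tool_pos'],s['ee_rot'],s['q'],s['clock'],s['ft_force'],s['grip_width'])
im,c=snap("wrist","pics/w2.png"); print(c)
json.dump({k:(list(map(float,v)) if hasattr(v,'__len__') else v) for k,v in c.items()},open("w2.json","w"))
cv2.imwrite("pics/w2b.png",cv2.resize(im,(800,600),interpolation=cv2.INTER_CUBIC))
E
```

```text
[ 0.63172849 -0.06374198  0.16296139] [-5.66142449e-04  6.87764524e-01  7.25933382e-01 -6.03019800e-04] [-1.84894971e-01  1.28711703e-01  1.73344746e+00 -4.16059179e-04
  1.28103901e+00 -2.38761266e-01] 8.45 [-0.05759515 -0.10213452 -4.32956724] 0.37606080133479775
{'vertical_fov': 58.146802145607126, 'cx': 251.9725900341202, 'cy': 189.14884042540913, 'origin': array([0.62718977, 0.01169804, 0.33243374]), 'orientation': array([ 0.99039831, -0.1356481 , -0.00332253,  0.02645264])}
```

View pics/w2b.png

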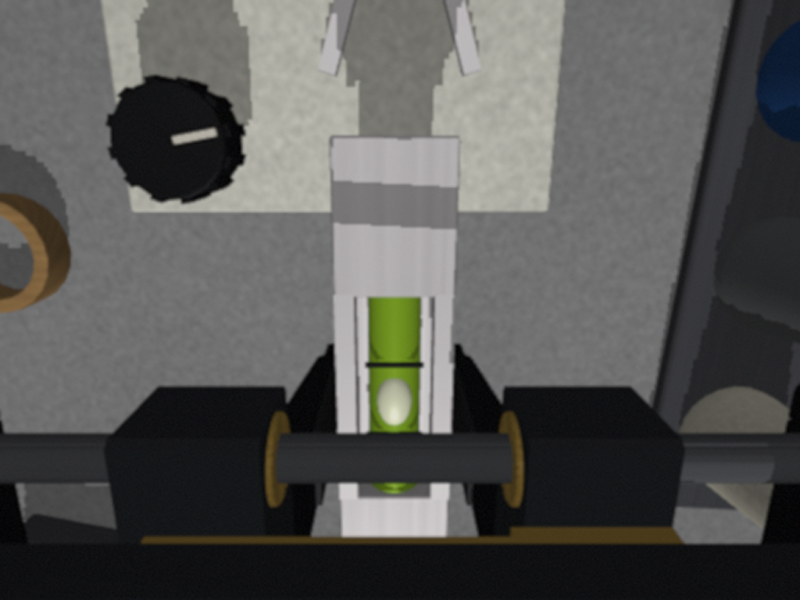

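```bash
python3 - <<'E'
from h import *
c=json.load(open("w2.json")); k=lambda u:((np.array(u)+.5)*.64-.5)
for z in(.064,.068):
    a=ray(c,k((132,212)),z);b=ray(c,k((548,212)),z); print(z,a,b,np.hypot(*(b-a)[:2]),(b-a)[1]/(b-a)[0])
    w=b-a;w/=np.linalg.norm(w);m=(a+b)/2+.03*w; print(" slot centre at y=-200:",m)
    a=ray(c,k((330,72)),z+.008);b=ray(c,k((470,72)),z+.008);print(" rail tips",a,b,(a+b)/2)
    a=ray(c,k((103,2)),z);b=ray(c,k((564,2)),z);print(" board edges far",a,b)
print("wheel top",ray(c,k((167,138)),.108))
for z in(.1795,.1815):
  a=ray(c,k((331,137)),z);b=ray(c,k((458.5,137)),z);print("lev front",a,b,(a+b)/2,np.hypot(*(a-b)[:2]))
a=ray(c,k((334.5,296)),.1815);b=ray(c,k((455,296)),.1815);print("lev mid",a,b,(a+b)/2)
E
```

```text
0.064 [ 0.49918184 -0.02703766  0.064     ] [ 0.70484732 -0.01604579  0.064     ] 0.20595900542082138 0.05344539135557859
 slot centre at y=-200: [ 0.63197182 -0.01994065  0.064     ]
 rail tips [0.59664848 0.04178078 0.072     ] [0.65943345 0.04512735 0.072     ] [0.62804096 0.04345407 0.072     ]
 board edges far [0.49341614 0.06650517 0.064     ] [0.69983827 0.07749447 0.064     ]
0.068 [ 0.50108932 -0.02646045  0.068     ] [ 0.70369012 -0.01563237  0.068     ] 0.202889957430171 0.05344539135557857
 slot centre at y=-200: [ 0.63234697 -0.01944533  0.068     ]
 rail tips [0.59711756 0.04131874 0.076     ] [0.65893822 0.04461391 0.076     ] [0.62802789 0.04296633 0.076     ]
 board edges far [0.49540953 0.06568848 0.068     ] [0.69875572 0.07651403 0.068     ]
wheel top [0.53639219 0.00962656 0.108     ]
lev front [0.60987959 0.01292599 0.1795    ] [0.64450036 0.01477357 0.1795    ] [0.62718997 0.01384978 0.1795    ] 0.034670040172990794
lev front [0.61010596 0.01290993 0.1815    ] [0.64427398 0.01473335 0.1815    ] [0.62718997 0.01382164 0.1815    ] 0.03421664067050513
lev mid [ 0.61209399 -0.03135555  0.1815    ] [ 0.64704227 -0.02948437  0.1815    ] [ 0.62956813 -0.03041996  0.1815    ]
```

{"name": "jog_arm", "arguments": {"jaw": [30, 30, 30, 30, 30, 30, 30, 30, 30, 30, 30, 30], "delta_pos": [[0, 0.09, 0.6], [0, 0, 0.8], [0, 0, 0.8], [0, 0, 0.33], [0.4, 0, 0], [0.4, 0, 0], [0.4, 0, 0], [0.4, 0, 0], [0.4, 0, 0], [0.4, 0, 0], [0.4, 0, 0], [0, 0, 0]], "spin": [0, 0, 0, 0, 0, 0, 0, 0, 0, 0, 0, 0], "force": 15}}

```text
clock: 9.7
tool_pos: [0.6305, 0.0221, 0.0878]
ee_rot: [-0.0, 0.687, 0.727, 0.0]
ft_force: [0.6, 0.1, -4.6]
grip_width: 0.379
gripper_force: 15.0
```

```bash
python3 - <<'E'
from h import *
s=telemetry.sense(); print(s['tool_pos'],s['ee_rot'],s['clock'],s['ft_force'],s['wrist_torque'])
im,c=snap("wrist","pics/w3.png")
json.dump({k:(list(map(float,v)) if hasattr(v,'__len__') else v) for k,v in c.items()},open("w3.json","w"))
cv2.imwrite("pics/w3b.png",cv2.resize(im,(800,600),interpolation=cv2.INTER_CUBIC))
E
```

```text
[0.63048222 0.02211687 0.08779896] [-1.52568960e-04  6.86999189e-01  7.26658152e-01  1.45185995e-04] 9.7 [ 0.59827937  0.09730303 -4.57270773] [-0.12461566  0.06496533  0.00229601]
```

View pics/w3b.png

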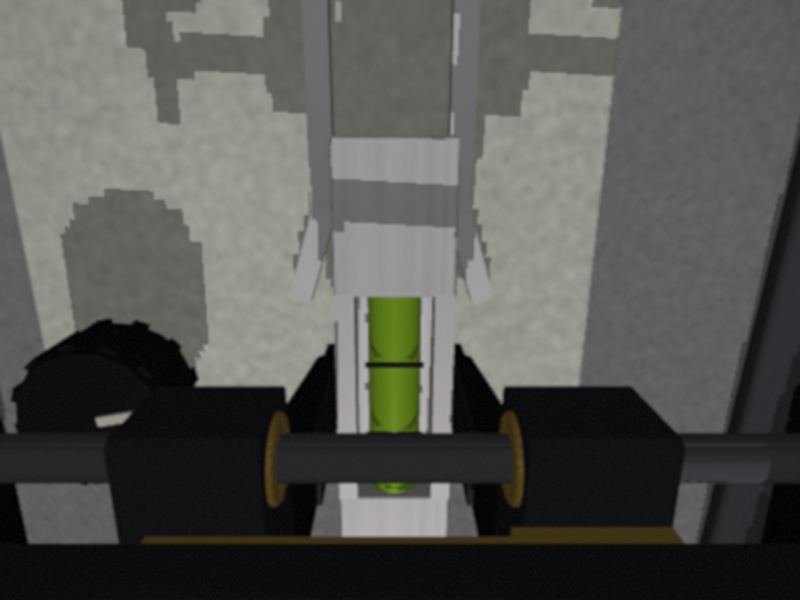

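{"name": "jog_arm", "arguments": {"jaw": [30, 30, 30, 30, 30, 30, 30, 30, 30, 30], "delta_pos": [[0.43, 0, 0], [0.43, 0, 0], [0.43, 0, 0], [0.43, 0, 0], [0.43, 0, 0], [0.43, 0, 0], [0, 0, 0.04], [0, 0, 0.03], [0, 0, 0.03], [0, 0, 0]], "spin": [0, 0, 0, 0, 0, 0, 0, 0, 0, 0], "force": 10}}

```text
clock: 10.75
tool_pos: [0.6264, 0.0971, 0.0845]
ee_rot: [-0.0, 0.688, 0.726, -0.0]
ft_force: [-0.4, -0.3, -3.9]
grip_width: 0.38
gripper_force: 10.0
```

{"name": "jog_arm", "arguments": {"jaw": [50, 60, 60, 60, 60, 60, 50, 30, 10, 0, 0, 0], "delta_pos": [[0, 0, 0], [0, 0, 0], [0, 0, 0], [0, 0, -0.7], [0, 0, -0.8], [-0.7, 0, 0], [-0.7, 0, 0], [-0.7, 0, 0], [-0.7, 0, 0], [-0.7, 0, 0], [0, 0, 0], [0, 0, 0]], "spin": [0, 0, 0, 0, 0, 0, 0, 0, 0, 0, 0, 0]}}

```text
clock: 11.95
tool_pos: [0.6324, -0.0073, 0.1302]
ee_rot: [0.0, 0.688, 0.726, 0.0]
ft_force: [0.1, -0.0, -0.6]
grip_width: 0.18
gripper_force: 0.0
```

{"name": "jog_arm", "arguments": {"jaw": [0, 0, 0, 0, 0, 0, 0, 0, 0], "delta_pos": [[0, 0, 0.8], [0, 0, 0.75], [0, 0, 0], [0.4, 0, 0], [0.4, 0, 0], [0.4, 0, 0], [0.4, 0, 0], [0.3, 0, 0], [0, 0, 0]], "spin": [0, 0, 0, 0, 0, 0, 0, 0, 0]}}

```text
clock: 12.85
tool_pos: [0.6296, 0.0516, 0.0842]
ee_rot: [0.0, 0.687, 0.726, 0.001]
ft_force: [-0.6, 0.4, 0.6]
grip_width: 0.007
gripper_force: 0.0
```

```bash
python3 - <<'E'
from h import *
s=telemetry.sense(); print(s['tool_pos'],s['clock'],s['ft_force'],s['grip_width'])
im,c=snap("wrist","pics/w4.png"); i2,_=snap("scene","pics/s4.png"); i3,_=snap("side","pics/d4.png")
a=cv2.resize(i2[170:270,240:370],None,fx=3,fy=3,interpolation=cv2.INTER_CUBIC)
b=cv2.resize(im,(400,300))
o=np.zeros((600,400,3),np.uint8);o[:300,:390]=a;o[300:]=b;cv2.imwrite("pics/m4.png",o)
E
```

```text
[0.6296031  0.05156472 0.08424718] 12.85 [-0.57914788  0.37508443  0.58761298] 0.007096233292504885
```

View pics/m4.png

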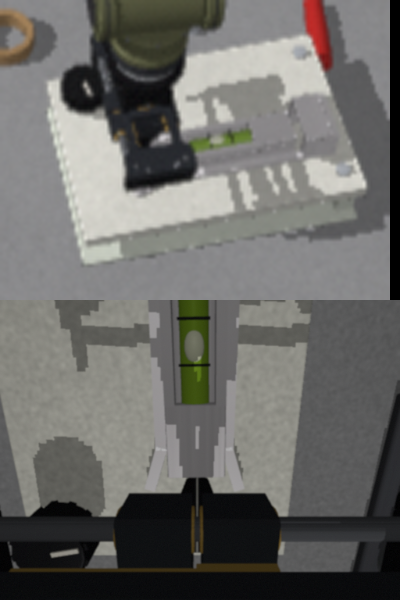

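{"name": "jog_arm", "arguments": {"jaw": [0, 0, 0, 0, 0, 0, 0], "delta_pos": [[0.25, 0, 0], [0.25, 0, 0], [0.25, 0, 0], [0.15, 0, 0], [0.1, 0, 0], [0.1, 0, 0], [0, 0, 0]], "spin": [0, 0, 0, 0, 0, 0, 0]}}

```text
clock: 13.7
tool_pos: [0.6274, 0.0829, 0.0836]
ee_rot: [0.0, 0.688, 0.726, -0.0]
ft_force: [-0.8, -4.9, 2.6]
grip_width: 0.006
gripper_force: 2.0
```

{"name": "jog_arm", "arguments": {"jaw": [0, 0, 0], "delta_pos": [[0.1, 0, 0], [0.1, 0, 0], [0, 0, 0]], "spin": [0, 0, 0]}}

```text
clock: 14.0
tool_pos: [0.6271, 0.0874, 0.0837]
ee_rot: [0.001, 0.687, 0.726, -0.001]
ft_force: [-1.3, -9.2, 3.7]
grip_width: 0.006
gripper_force: 4.1
```

{"name": "jog_arm", "arguments": {"jaw": [0, 0, 0], "delta_pos": [[0.06, 0, 0], [0.06, 0, 0], [0, 0, 0]], "spin": [0, 0, 0]}}

```text
clock: 14.3
tool_pos: [0.6272, 0.0876, 0.0838]
ee_rot: [0.003, 0.687, 0.726, -0.003]
ft_force: [-2.6, -18.3, 5.1]
grip_width: 0.006
gripper_force: 9.1
```

{"name": "jog_arm", "arguments": {"jaw": [0, 0, 0], "delta_pos": [[0.06, 0, 0], [0.06, 0, 0], [0, 0, 0]], "spin": [0, 0, 0]}}

```text
clock: 14.6
tool_pos: [0.6272, 0.0878, 0.0839]
ee_rot: [0.005, 0.687, 0.726, -0.006]
ft_force: [-0.8, -29.5, 6.1]
grip_width: 0.008
gripper_force: 14.1
```

```bash
python3 - <<'E'
from h import *
s=telemetry.sense(); print(s['tool_pos'],s['clock'],s['ft_force'],s['grip_width'])
im,c=snap("wrist","pics/w5.png"); i2,_=snap("scene","pics/s5.png"); i3,_=snap("side","pics/d5.png")
json.dump({k:(list(map(float,v)) if hasattr(v,'__len__') else v) for k,v in c.items()},open("w5.json","w"))
a=cv2.resize(i2[190:250,270:370],(400,240),interpolation=cv2.INTER_CUBIC)
d=cv2.resize(i3[100:190,220:320],(400,360),interpolation=cv2.INTER_CUBIC)
b=cv2.resize(im,(400,300))
o=np.zeros((600,800,3),np.uint8);o[:240,:400]=a;o[240:540,:400]=b;o[:360,400:]=d;cv2.imwrite("pics/m5.png",o)
E
```

```text
[0.62724998 0.08775583 0.08392196] 14.6 [ -0.78884071 -29.46129656   6.07497233] 0.007862868116965268
```

View pics/m5.png

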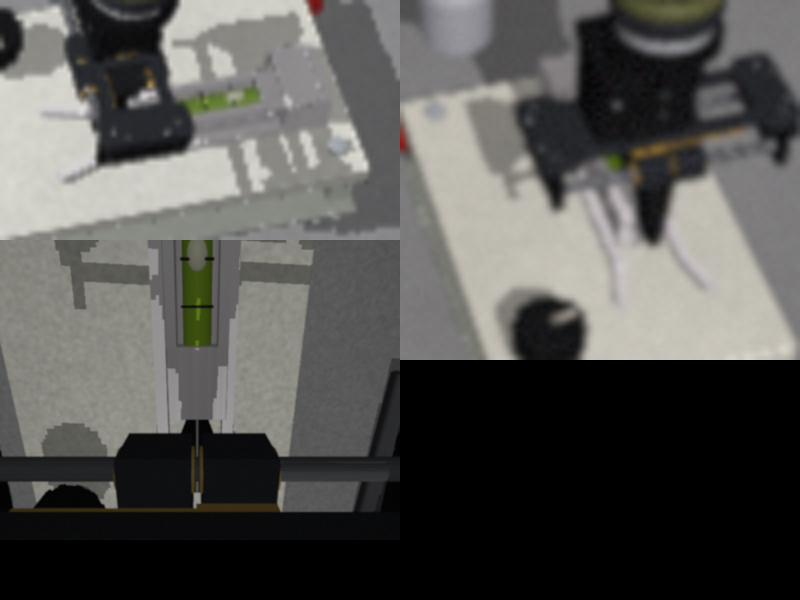

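The level is home: y holds at .0878 while the push grew from 9 N to 29 N. I'll back off and go above the wheel.

{"name": "jog_arm", "arguments": {"jaw": [0, 0, 0, 0, 70, 70, 70, 70, 70, 70], "delta_pos": [[-0.4, 0, 0], [-0.5, 0, 0], [0, 0, -0.8], [0, 0, -0.8], [0, 0, -0.7], [-0.4, -0.75, 0], [-0.4, -0.75, 0], [-0.4, -0.75, 0], [-0.4, -0.75, 0], [0, 0, 0]], "spin": [0, 0, 0, 0, 0, 0, 0, 0, 0, 0]}}

```text
clock: 15.75
tool_pos: [0.5387, 0.0159, 0.1515]
ee_rot: [-0.001, 0.688, 0.726, 0.0]
ft_force: [0.3, 0.7, 0.6]
grip_width: 0.456
gripper_force: 0.0
```

```bash
cat >> h.py <<'E'
def W(v,P):
    P=np.atleast_2d(P)
    return R.from_euler('zx',[v[2],v[3]]).apply(P-[0,.095,-.012])+R.from_euler('z',v[2]).apply([0,.095,-.012])+[v[0],v[1],.07]
V=[.6213,.1795,.0534,.02]
def strip(f="pics/b.png",tilt=.02):
    im,c=snap("scene",f)
    xs=np.arange(-.06,.0601,.00025); ys=np.arange(-.004,.0041,.001)
    v=V[:3]+[tilt]
    P=np.array([[y,x,.032] for y in ys for x in xs]); uv=proj(c,W(v,P)).astype(np.float32)
    s=cv2.remap(im,uv[:,0].reshape(len(ys),-1),uv[:,1].reshape(len(ys),-1),cv2.INTER_CUBIC).astype(float)
    return xs,s.mean(0),im
E
python3 - <<'E'
from h import *
s=telemetry.sense();q=s['ee_rot'];r=R.from_quat([q[1],q[2],q[3],q[0]]).as_matrix();print(s['tool_pos'],q,s['q'],s['clock'])
print(r.T@(np.array([.5355,.0093,.084])-s['tool_pos'])/.03)
xs,m,im=strip("pics/b0.png")
for i in range(0,len(xs),8): print(round(xs[i]*1e3),m[i].round().astype(int).tolist(),end=' ')
E
```

```text
[0.53867921 0.01588908 0.15145874] [-9.54291872e-04  6.88046632e-01  7.25665847e-01  1.94027903e-05] [-7.08129270e-02 -7.29241587e-02  1.95961775e+00  1.30592135e-03
  1.25634911e+00 -1.24425642e-01] 15.75
[-0.21686341 -0.11461515  2.24846986]
-60 [203, 201, 204] -58 [202, 200, 204] -56 [202, 200, 204] -54 [203, 200, 204] -52 [203, 200, 203] -50 [203, 200, 203] -48 [203, 200, 203] -46 [203, 199, 203] -44 [203, 200, 203] -42 [203, 200, 204] -40 [203, 200, 205] -38 [205, 202, 206] -36 [180, 191, 189] -34 [125, 167, 152] -32 [86, 155, 131] -30 [78, 158, 130] -28 [76, 158, 129] -26 [77, 156, 128] -24 [74, 154, 127] -22 [73, 153, 126] -20 [76, 154, 128] -18 [77, 157, 130] -16 [70, 144, 119] -14 [57, 114, 95] -12 [54, 109, 90] -10 [67, 130, 107] -8 [73, 138, 115] -6 [72, 139, 116] -4 [73, 146, 121] -2 [70, 145, 119] 0 [70, 135, 113] 2 [77, 131, 112] 4 [108, 147, 133] 6 [157, 178, 172] 8 [184, 200, 198] 10 [188, 208, 206] 12 [189, 209, 208] 14 [183, 203, 201] 16 [173, 196, 193] 18 [160, 184, 181] 20 [140, 172, 164] 22 [103, 156, 139] 24 [75, 146, 121] 26 [71, 144, 118] 28 [70, 141, 116] 30 [73, 135, 114] 32 [94, 136, 122] 34 [139, 157, 151] 36 [172, 175, 176] 38 [181, 179, 182] 40 [178, 175, 179] 42 [174, 172, 175] 44 [170, 167, 171] 46 [167, 165, 168] 48 [165, 163, 166] 50 [164, 162, 165] 52 [184, 181, 184] 54 [206, 204, 208] 56 [209, 207, 210] 58 [206, 203, 206] 60 [207, 204, 207]
```

The strip shows the vial spanning -35 to +34 mm about home, so the level is seated. The bubble is at +13.3 mm, so about 1.66 rad (95°) clockwise is needed.

{"name": "jog_arm", "arguments": {"jaw": [75, 75, 75, 75, 75, 40, 40, 40, 40, 40, 40], "delta_pos": [[-0.22, -0.11, 0], [0, 0, 0.8], [0, 0, 0.8], [0, 0, 0.63], [0, 0, 0], [0, 0, 0], [0, 0, 0], [0, 0, 0], [0, 0, 0], [0, 0, 0], [0, 0, 0]], "spin": [0, 0, 0, 0, 0, 0, 0, 0, 0, 0, 0], "force": 40}}

```text
clock: 16.9
tool_pos: [0.5355, 0.0089, 0.0863]
ee_rot: [-0.002, 0.687, 0.726, -0.003]
ft_force: [-10.2, -2.4, 8.4]
grip_width: 0.497
gripper_force: 40.0
```

{"name": "jog_arm", "arguments": {"jaw": [40, 40, 40, 40, 40, 40, 40, 40], "delta_pos": [[0, -0.09, -0.05], [0, 0, 0], [0, 0, 0], [0, 0, 0], [0, 0, 0], [0, 0, 0], [0, 0, 0], [0, 0, 0]], "spin": [0, 0, 0.6, 0.6, 0.6, 0.6, 0.6, 0]}}

```text
clock: 17.7
tool_pos: [0.535, 0.0093, 0.0882]
ee_rot: [-0.001, 0.824, 0.567, -0.0]
ft_force: [-1.8, 0.1, 4.7]
grip_width: 0.494
gripper_force: 40.0
```

```bash
cat >> h.py <<'E'
def bub(f,tilt=.01):
    xs,m,im=strip(f,tilt); b=m[:,0]; i=(abs(xs)<.027)&(b>125)
    v=np.where((m[:,1]-b)>30)[0]; s=telemetry.sense()
    print("bubble mm",xs[i].mean()*1e3,xs[i].min()*1e3,xs[i].max()*1e3,"vial",xs[v[0]]*1e3,xs[v[-1]]*1e3,s['clock'],s['tool_pos'],s['q'][5],s['ft_force'])
E
python3 -c "
from h import *
bub('pics/b1.png')"
```

```text
bubble mm 10.250000000000064 2.5000000000000577 18.00000000000007 vial -34.49999999999997 33.000000000000085 17.75 [0.53500022 0.00925916 0.08811615] 0.281498416177732 [-2.83749953 -0.41186907  5.83366268]
```

{"name": "jog_arm", "arguments": {"jaw": [40, 40, 40, 40, 40, 40, 40, 40, 40, 40, 40, 40], "delta_pos": [[0, 0, 0], [0, 0, 0], [0, 0, 0], [0, 0, 0], [0, 0, 0], [0, 0, 0], [0, 0, 0], [0, 0, 0], [0, 0, 0], [0, 0, 0], [0, 0, 0], [0, 0, 0]], "spin": [0.8, 0.8, 0.8, 0.8, 0.8, 0.8, 0.8, 0.8, 0.8, 0.8, 0.6, 0]}}

```text
clock: 18.95
tool_pos: [0.5363, 0.0095, 0.0922]
ee_rot: [-0.0, 1.0, 0.002, 0.001]
ft_force: [-12.1, 1.7, 23.1]
grip_width: 0.496
gripper_force: 40.0
```

{"name": "jog_arm", "arguments": {"jaw": [40, 40, 40, 40, 40, 40, 40, 40, 40, 40], "delta_pos": [[0, 0, 0], [0, 0, 0], [0, 0, 0], [0, 0, 0], [0, 0, 0], [0, 0, 0], [0, 0, 0], [0, 0, 0], [0, 0, 0], [0, 0, 0]], "spin": [0, 0, 0, 0, 0, 0, 0, 0, 0, 0]}}

```text
clock: 19.95
tool_pos: [0.5363, 0.0095, 0.0922]
ee_rot: [-0.0, 1.0, 0.003, 0.001]
ft_force: [-11.7, 0.4, 23.4]
grip_width: 0.494
gripper_force: 40.0
```

```bash
python3 -c "
from h import *
bub('pics/b2.png',.003)"
```

```text
bubble mm 0.8750000000000563 -6.74999999999995 8.500000000000064 vial -34.24999999999997 33.250000000000085 20.0 [0.53624838 0.00948486 0.09216133] 1.481810468278127 [-12.22823754   0.86995976  23.38485773]
```

{"name": "jog_arm", "arguments": {"jaw": [40, 40, 40, 40, 40, 40, 40, 40, 40], "delta_pos": [[-0.1, 0, -0.15], [0, 0, 0], [0, 0, 0], [0, 0, 0], [0, 0, 0], [0, 0, 0], [0, 0, 0], [0, 0, 0], [0, 0, 0]], "spin": [0.5, 0.5, 0, 0, 0, 0, 0, 0, 0]}}

```text
clock: 20.9
tool_pos: [0.5351, 0.0097, 0.0936]
ee_rot: [-0.001, 0.998, -0.067, 0.004]
ft_force: [3.9, 2.8, 2.4]
grip_width: 0.497
gripper_force: 40.0
```

```bash
python3 -c "
from h import *
bub('pics/b3.png',.0)"
```

```text
bubble mm -0.8749999999999453 -8.249999999999952 6.500000000000061 vial -34.24999999999997 33.250000000000085 20.95 [0.53506072 0.00970964 0.09354966] 1.6211277929744163 [4.12507102 2.66233267 2.5017349 ]
```

{"name": "jog_arm", "arguments": {"jaw": [70, 70, 70, 70, 70, 70, 70, 0, 0, 0, 0, 0], "delta_pos": [[0, 0, 0], [0, 0, 0], [0, 0, 0], [0, 0, 0], [0, 0, -0.8], [0, 0, -0.9], [0, 0, -0.8], [0, 0, 0], [0, 0, 0], [0, 0, 0], [0, 0, 0], [0, 0, 0]], "spin": [0, 0, 0, 0, 0, 0, 0, 0, 0, 0, 0, 0], "force": 20}}

```text
clock: 22.15
tool_pos: [0.5314, 0.0092, 0.1649]
ee_rot: [-0.0, 0.998, -0.067, -0.001]
ft_force: [-0.7, 1.1, -0.1]
grip_width: 0.372
gripper_force: 0.0
```

```bash
python3 -c "
from h import *
bub('pics/b4.png',.0)
s=telemetry.sense();q=s['ee_rot'];r=R.from_quat([q[1],q[2],q[3],q[0]]).as_matrix()
print(r.T@(np.array([.624,.1295,.115])-s['tool_pos'])/.03,s['grip_width'])"
```

```text
bubble mm -0.8749999999999453 -7.999999999999952 6.250000000000061 vial -33.74999999999997 33.250000000000085 22.2 [0.53156323 0.00916709 0.16527058] 1.6213528773801071 [ 0.36903133  0.4787361  -0.5957909 ]
[ 2.51953375 -4.38769007  1.67059888] 0.32866807194671027
```

Bubble rests at about -0.6 mm relative to the vial centre after letting go. Next I'll press.

{"name": "jog_arm", "arguments": {"jaw": [0, 0, 0, 0, 0, 0, 0, 0, 0, 0, 0], "delta_pos": [[0.42, -0.73, 0], [0.42, -0.73, 0], [0.42, -0.73, 0], [0.42, -0.73, 0], [0.42, -0.73, 0], [0.42, -0.73, 0], [0, 0, 0.7], [0, 0, 0.7], [0, 0, 0.3], [0, 0, 0], [0, 0, 0]], "spin": [0, 0, 0, 0, 0, 0, 0, 0, 0, 0, 0]}}

```text
clock: 23.3
tool_pos: [0.6249, 0.1291, 0.1158]
ee_rot: [-0.0, 0.998, -0.067, 0.0]
ft_force: [0.0, 0.2, 0.7]
grip_width: 0.009
gripper_force: 0.0
```

{"name": "jog_arm", "arguments": {"jaw": [0, 0, 0, 0, 0, 0], "delta_pos": [[0, 0, 0.1], [0, 0, 0.1], [0, 0, 0.1], [0, 0, 0.1], [0, 0, 0], [0, 0, 0]], "spin": [0, 0, 0, 0, 0, 0]}}

```text
clock: 23.9
tool_pos: [0.6245, 0.1292, 0.1032]
ee_rot: [0.0, 0.998, -0.067, -0.0]
ft_force: [0.1, 0.3, 0.3]
grip_width: 0.002
gripper_force: 0.0
```

{"name": "jog_arm", "arguments": {"jaw": [0, 0, 0, 0], "delta_pos": [[0, 0, 0.04], [0, 0, 0.04], [0, 0, 0], [0, 0, 0]], "spin": [0, 0, 0, 0]}}

```text
clock: 24.3
tool_pos: [0.6249, 0.1293, 0.1021]
ee_rot: [-0.0, 0.998, -0.067, 0.0]
ft_force: [-2.4, -0.2, 5.9]
grip_width: 0.007
gripper_force: 2.8
```

{"name": "jog_arm", "arguments": {"jaw": [0, 0, 0, 0, 0, 0, 0, 0], "delta_pos": [[0, 0, 0.02], [0, 0, 0], [0, 0, 0], [0, 0, 0], [0, 0, 0], [0, 0, 0], [0, 0, 0], [0, 0, 0]], "spin": [0, 0, 0, 0, 0, 0, 0, 0]}}

```text
clock: 25.1
tool_pos: [0.625, 0.1293, 0.102]
ee_rot: [-0.0, 0.998, -0.067, 0.0]
ft_force: [-2.8, -0.3, 8.0]
grip_width: 0.007
gripper_force: 3.9
```

```bash
python3 -c "
from h import *
bub('pics/b5.png',.0)
im=cv2.imread('pics/b5.png');cv2.imwrite('pics/b5c.png',cv2.resize(im[170:260,240:370],None,fx=5,fy=5,interpolation=cv2.INTER_CUBIC))"
```

```text
bubble mm -0.2499999999999447 -4.7499999999999485 4.2500000000000595 vial -33.74999999999997 32.750000000000085 25.15 [0.62498906 0.12925384 0.10206827] 1.8249394246605457 [-2.72350719 -0.86163883  7.40224573]
```

View pics/b5c.png

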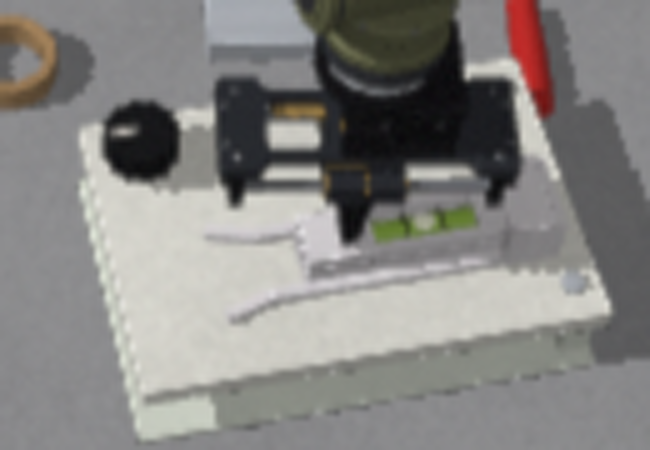

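The bubble sits midway between the lines at (427,222), and the level is under the bridge. A touch more force is needed.

{"name": "jog_arm", "arguments": {"jaw": [0, 0, 0, 0, 0, 0, 0, 0], "delta_pos": [[0, 0, 0.02], [0, 0, 0], [0, 0, 0], [0, 0, 0], [0, 0, 0], [0, 0, 0], [0, 0, 0], [0, 0, 0]], "spin": [0, 0, 0, 0, 0, 0, 0, 0]}}

```text
clock: 25.95
tool_pos: [0.625, 0.1293, 0.102]
ee_rot: [-0.0, 0.998, -0.067, 0.0]
ft_force: [-4.9, -0.5, 10.0]
grip_width: 0.005
gripper_force: 4.9
```

```bash
python3 -c "
from h import *
bub('pics/b6.png',.0)
s=telemetry.sense();f=s['ft_force'][2]
if 8<f<13: print(env.close_job())"
```

```text
bubble mm 0.12500000000005562 -3.999999999999948 4.2500000000000595 vial -33.99999999999997 32.750000000000085 26.0 [0.62503646 0.12926165 0.10203189] 1.8249065417438086 [-5.61367046 -0.55099412  9.77007367]
the job is handed in; nothing more can be done
None
```

I handed the job in at 26 s: the level is fully home against the stop, the bubble was last measured within 1 mm of centre, and the arm is still pressing down with about 10 N (plus about 5 N sideways).

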